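Release the ratchet clamp and put the eye fitting in the tray

TASK

Free the steel eye fitting that is held in the ratchet clamp: press down the thumbscrew on the pawl's tail to lift the sprung pawl off the wheel, never with more than 20 N, and keep it lifted until the jaw has run all the way back. Only then lift the fitting out, set it down gently and upright in the empty steel tray and let go of it. Leave the other things on the bench where they are.

Things in the scene. Friction and masses are not known exactly. Their poses are not given: they have to be found in the camera images.
- clamp: Grey bench clamp fixed to the table, base 255 x 100 x 10 mm, 106 mm tall at most. Origin on the table below the wheel's axle, on the clamp's centre line; x points along the clamp, the way the jaw backs off; z up. In this frame the ratchet wheel (upright disc, 33 mm radius, 8 mm thick, 10 saw teeth) is at y = -24 mm, its axle 44 mm up; the fitting stands at x = 57, y = 0 on a bed 34 mm up.
- jaw_top (a point): Middle of the top of the moving jaw (moves with it): a grey block 20 mm long (x of clamp), 44 mm wide, top 61 mm above the table, with a sprung rubber pad towards the fitting. On the fitting's other side is the fixed steel anvil, 44 mm wide, top 58 mm above the table. Both are lower than the fitting's foot top (64 mm) while it is clamped.
- jaw (a joint): How far the jaw has backed off (m): 0 clamped, 0.026 on its back stop. While the pawl is held off the wheel a spring drives the jaw back by itself in about 2 s; if the pawl is let down early it catches the next tooth (every 7.5 mm of jaw) and must be pressed again. The jaw cannot be forced past the pawl.
- pawl: Dark steel lever over the wheel. Origin on its pivot, 77 mm up; x points to the nose (38 mm away, in the teeth), the tail lies the other way. Pressing the tail down lifts the nose. Sprung: about 3.5 N at first; the nose clears the teeth after about 8 mm of tail travel (8 to 9 N); a hard stop comes at about 11 mm (10 N), then force shoots up. More than 20 N is forbidden. It springs back when let go.
- pawl_tail (a point): Centre of the top face of the pawl's tail, 45 mm from the pivot (moves with the pawl). A vertical thumbscrew with a flat round steel head, 26 mm across, 7 mm thick, stands on it: press there, straight down. The screw is turned out by an unknown amount: the top of its head lies anywhere from 8 to 21 mm above this point, so touch must be felt. The head's sides are free for 12 mm or more.
- fitting_center (a point): Clamped eye fitting, plain steel: square foot 34 x 30 x 30 mm with an upright ring on top (33 mm across, round bar 10 mm thick), 62 mm tall, 0.2 to 0.4 kg. This point is its centre, 31 mm above its underside; the ring's centre is 45 mm above the underside. x lies across the ring's width (along the clamp), y across the 10 mm thickness: pinch the ring along y from above.
- tray: Empty plain steel tray, open on top, 130 mm (x) by 170 mm (y) by 35 mm tall, walls and floor 3 mm, fixed to the table. Origin at the centre of its underside.
- spare_eye: A second eye fitting of the same shape, standing free on the table, not in the clamp: loose bystander; origin at the centre of its underside. Leave it alone. 
- spanner: Spanner about 160 mm long lying on the table: loose bystander; origin at the centre of its underside. Leave it alone. 
- grease_can: Grey can, 64 mm across, 90 mm tall: loose bystander; origin at the centre of its underside. Leave it alone. 
- carton: Cardboard carton 90 x 60 x 50 mm: loose bystander; origin at the centre of its underside. Leave it alone. 
- round_link: Steel ring 60 mm across, 10 mm thick, lying flat: loose bystander; origin at the centre of its underside. Leave it alone. 
- reel: Black reel 60 mm across, 50 mm tall: loose bystander; origin at the centre of its underside. Leave it alone. 
- swivel_post: Brass mushroom-shaped post 44 mm across, 66 mm tall: loose bystander; origin at the centre of its underside. Leave it alone. 
Not all that is in view belongs to the job. Leave any yellow look-alike of the tray alone.

How it is judged:
By the outcome, as a careful person would: the job done as asked, in the order asked, and still so for the second after the job is handed in, with the robot touching nothing.
It also fails if it takes over 70 s, if anything falls off the work surface, if the arm or the gripper's body presses on something with over 40 N, if the wrist force passes 120 N, or if a joint passes its speed limit or range.

ROBOT

A 6-joint arm with a two-finger parallel gripper is mounted at the origin on the work surface. World frame = base frame: x ahead of the robot, y to its left, z up, the work surface at z = 0. Lengths are in mm, angles in rad, forces in N, time in s.
With the tool pointing down it reaches from about 300 to 775 mm from the base axis. Payload 14.6 kg.
Tool frame: the origin (TCP) lies between the finger pads; the fingertips stand 19 mm ahead of it and the grasp point (between the pads) is the TCP; x points along the fingers, y is the direction in which the jaws open and shut, and the axes are right-handed (so a half turn about x gives the same grasp; the last joint's range is limited). The gripper opens to 94 mm and grips with 3 to 60 N. Pads are 16 mm wide; open, the fingers measure 119 mm over their backs; the gripper's body (75 mm by 177 mm) begins 78 mm behind the grasp point.
Start: joints at [1.232, 0.3, 1.521, -0, 1.321, -0.067], TCP at [147.654, 529.8, 224.446] pointing down, gripper open.
Joint ranges: [-3.03, 3.03], [-0.79, 2.21], [0.23, 2.52], [-1.04, 4.18], [0, 3.07], [-2.55, 2.55]. Speed limits (rad/s): [2.22, 2.22, 2.57, 3.14, 3.14, 3.14].

INTERFACE

Orientations are given as [roll, pitch, yaw] about the fixed x, y, z axes, in that order (R = Rz(yaw) Ry(pitch) Rx(roll)).
In Python, from cell import manip gives the robot as it stands.
- The arm moves only by the tool jog_arm, never from a script. Its argument "series" is one flat list of numbers, 7 for each row, row after row: the turn, a rotation vector about the world's x, y, z in rad, then the shift along the world's x, y, z in m, then the opening, from -1 (shut) to 1 (fully open). A call has 1 to 20 rows; each row is the pose to reach, as a shift and turn from the pose commanded when the call began; what a row does not reach only later rows make up. A row lasts 1/8 s, in which the tool goes at most 62.5 mm and 10.7 degrees, less where a joint would pass 70% of its speed; a pose out of reach is approached as far as the arm can. A call with a gripper value outside its range is refused whole. The fingers move at their own pace and stop on an object; "squeeze" is the grip in N (left out, the last holds). Time passes only in rows, so rows that repeat a pose let the fingers close. It gives the time, the measured TCP pose, the force and the opening at its end, in the units of the state.
- manip.read_state(): the state, without advancing time (a new reading comes with each control period).
- manip.camera(name): name is "scene" or "top"; returns a dict with "color" (480x640x3 uint8, blue, green, red), "range_z" (480x640 float32, mm along the optical axis (not along the pixel's ray), 0 where there is no reading), "fx", "fy", "cx", "cy" (pixels), "D" ([k1, k2, p1, p2, k3] as OpenCV has them; the pictures are not rectified), "pose" (4x4, takes a point from camera to world coordinates). Camera axes: x right, y down, z forward; pixel columns grow to the right and rows downward; lengths in mm; the calibration is good to about 2 mm. A picture is of the moment at which its call begins.
- manip.sign_off(): hands the job in, once; it reports no verdict.
The state is a dict: "clock": time; "joints": joint angles; "qd": joint speeds; "effort": joint torques, N m; "eef_pos": TCP position; "eef_rot": TCP orientation; "wrist_force": force on the tool from outside, world axes, zero at the start; "moment": the same for the moment, N m; "finger_gap": finger opening in mm.
Only numpy, scipy, OpenCV 4.12 (cv2) and the standard library are available. Lean on these libraries where they do the work, as an engineer would, in place of code of your own. Each camera call takes 0.05 s, during which the arm holds its last target.

## Working session

There is one attempt and no reset: what is moved stays moved. The work goes in short steps, Python scripts to look and compute and a tool call to move; the robot and the scene stay as the last step left them, time stands still between calls to the robot, and variables do not carry over. Pictures are saved under pics/ and viewed, and the job is handed in when it is done.

Besides the shell and the picture viewer there is one more tool, called after "Emit:" by a JSON object that holds its "op" and its "data", one argument or row to a line. jog_arm: Moves the arm, as the interface text tells. Its arguments: {"type":"object","properties":{"series":{"type":"array","items":{"type":"number"}},"squeeze":{"type":"number"}},"required":["series"]}

```bash
mkdir -p pics; ls; python3 - <<'E'
from cell import manip
import cv2,numpy as np
s=manip.read_state();print(s)
for n in("scene","top"):
    c=manip.camera(n);cv2.imwrite(f"pics/{n}0.png",c["color"]);np.savez(f"{n}0.npz",**c)
    print(n,c["fx"],c["fy"],c["cx"],c["cy"],c["D"],np.round(c["pose"],3).tolist())
E
```

```text
pics
{'clock': 0.0, 'joints': array([ 1.23240573e+00,  3.00483710e-01,  1.52160547e+00, -9.24382110e-06,
        1.32071211e+00, -6.65862575e-02]), 'qd': array([-3.74804323e-04,  1.01718592e-03, -4.18359565e-04, -6.97742867e-05,
        5.97280593e-04, -9.29852884e-04]), 'effort': array([ 6.50967522e-04, -5.31794250e+01, -3.52739525e+01,  7.08467234e-02,
        2.42924545e-02, -8.16665647e-05]), 'eef_pos': array([147.57164746, 529.56880078, 223.86908852]), 'eef_rot': array([-1.62997483,  1.56958765, -1.90177687]), 'wrist_force': array([0.35195188, 0.50032487, 0.52987845]), 'moment': array([-0.0014675 ,  0.01863131, -0.01133901]), 'finger_gap': 93.97714284527481}
scene 477.0172756393588 477.0172756393588 318.22351862910665 238.84925255693548 [0.02945169 0.         0.         0.         0.        ] [[-0.184, 0.746, -0.64, 1173.72], [0.983, 0.148, -0.11, 90.867], [0.012, -0.65, -0.76, 888.195], [0.0, 0.0, 0.0, 1.0]]
top 613.9513702498106 613.9513702498106 325.63444376226005 247.28881700272757 [-0.17604813  0.          0.          0.          0.        ] [[0.019, -0.998, 0.059, 379.826], [-1.0, -0.021, -0.02, 9.045], [0.021, -0.059, -0.998, 1775.988], [0.0, 0.0, 0.0, 1.0]]
```

View pics/scene0.png

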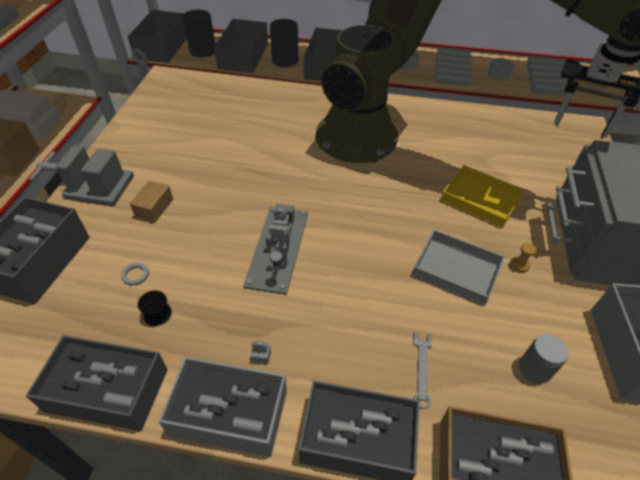

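View pics/top0.png

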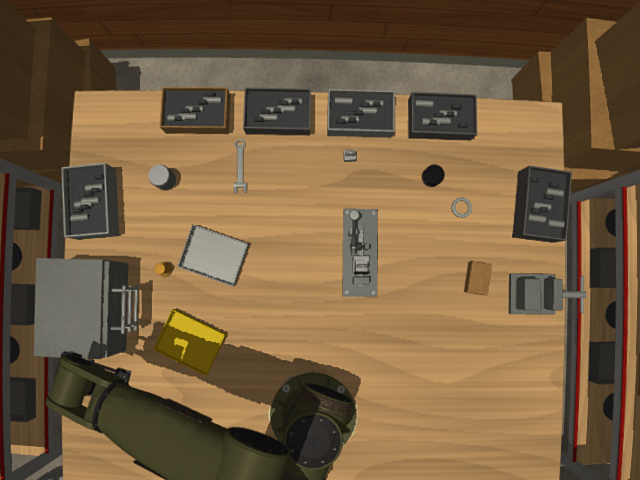

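The scene view shows the clamp at (277,248), the steel tray at (458,266), and the spare eye at (260,352). 
Possible mix-ups, each with its pixel in the top view:
- **Eye:** the clamped one at (360,266) or the spare at (350,156). I choose the clamped one.
- **Tray:** steel at (214,255), yellow look-alike at (191,341), or the dark parts bins at (195,110) and along the back. I choose the grey empty one.
- **Thumbscrew:** the round head at (355,215) on the clamp, or the brass post at (163,269). I choose the head on the clamp.

I'll check these in close crops.

```bash
python3 - <<'E'
import cv2,numpy as np
t=cv2.imread("pics/top0.png");s=cv2.imread("pics/scene0.png")
a=cv2.resize(t[200:305,325:395],None,fx=5.6,fy=5.6,interpolation=cv2.INTER_CUBIC)
b=cv2.resize(s[198:298,240:312],None,fx=5.6,fy=5.6,interpolation=cv2.INTER_CUBIC)
h=max(a.shape[0],b.shape[0])
a=cv2.copyMakeBorder(a,0,h-a.shape[0],0,0,0);b=cv2.copyMakeBorder(b,0,h-b.shape[0],0,0,0)
o=np.hstack([a,b]);print(o.shape);cv2.imwrite("pics/crop1.png",o)
E
```

```text
(588, 795, 3)
```

View pics/crop1.png

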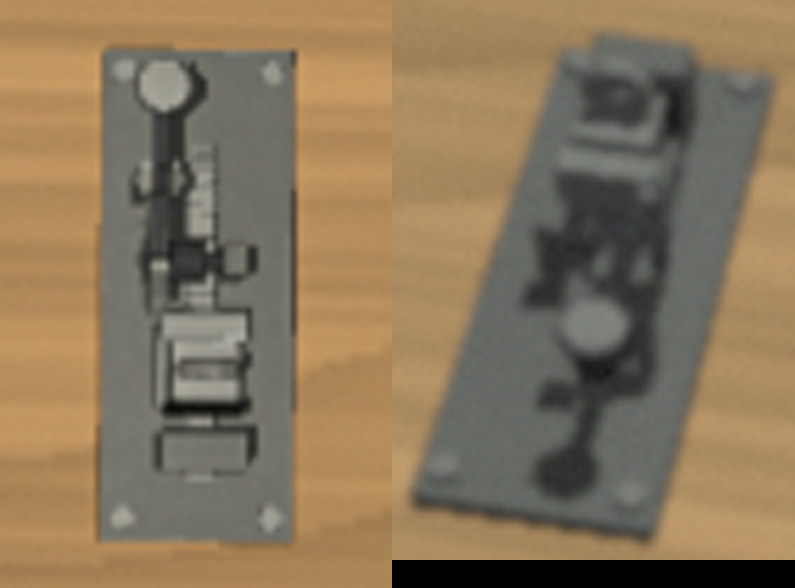

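The top-view crop shows the thumbscrew head at about (354.5,215.2), the ring of the clamped eye at about (361.6,266.1), the anvil just above it and the moving jaw at about (361,280). The choices are confirmed.

```bash
cat > h.py <<'E'
import numpy as np,cv2
def K(c): return np.array([[c["fx"],0,c["cx"]],[0,c["fy"],c["cy"]],[0,0,1.]])
def rays(c,uv):
    return cv2.undistortPoints(np.array(uv,float).reshape(-1,1,2),K(c),np.array(c["D"])).reshape(-1,2)
def at_z(c,uv,z):
    r=rays(c,uv);r=np.c_[r,np.ones(len(r))];P=c["pose"];d=r@P[:3,:3].T
    return P[:3,3]+d*((z-P[2,3])/d[:,2])[:,None]
def cloud(c,x0,x1,y0,y1):
    u,v=np.meshgrid(np.arange(x0,x1),np.arange(y0,y1));uv=np.c_[u.ravel(),v.ravel()]
    d=c["range_z"][uv[:,1],uv[:,0]];m=d>0;uv=uv[m];d=d[m]
    r=rays(c,uv);p=np.c_[r*d[:,None],d];P=c["pose"];return uv,p@P[:3,:3].T+P[:3,3]
E
python3 - <<'E'
from h import *
for n,b in (("top",(335,390,200,305)),("scene",(235,320,195,300))):
    c=dict(np.load(n+"0.npz"));uv,p=cloud(c,*b)
    print(n,"z pct",np.percentile(p[:,2],[1,20,50,80,95,99,100]).round(1))
    # head: high part near far end
c=dict(np.load("top0.npz"))
print("head",at_z(c,[(354.5,215.2)],100),"ring",at_z(c,[(361.6,266.1)],96))
# base corners, crop px -> img ; z=10
cor=np.array([(103,50),(296,50),(293,541),(99,540)])/5.6+[325,200]-0.4
q=at_z(c,cor,10);print(q.round(1))
for a in range(4): print(np.linalg.norm(q[a]-q[(a+1)%4]).round(1),end=' ')
uv,p=cloud(c,345,380,205,300)
for v in range(208,298,3):
    print(v,[int(round(z)) for z in p[uv[:,1]==v][:,2]])
E
```

```text
top z pct [ -9.4  -1.9   4.9  14.5  64.9  95.5 111.9]
scene z pct [ -3.5  -0.6   1.8  11.6  65.3  98.1 103.1]
head [[ 569.18733214 -102.59073825  100.        ]] ring [[ 429.81623928 -124.68536453   96.        ]]
[[ 598.   -74.9   10. ]
 [ 600.4 -175.1   10. ]
 [ 346.5 -177.3   10. ]
 [ 345.2  -77.4   10. ]]
100.2 253.9 99.9 252.8 208 [-2, 3, -3, -6, -6, -7, 3, -4, 2, -5, 0, -1, -7, 0, -3, -3, -2, -5, -3, -1, -3, 5, -2, -8, -3, 0, -2, 1, 2, 0, -1, 6, -9, 1, -2]
211 [12, 13, 18, 21, 20, 5, 11, 97, 94, 101, 103, 96, 4, 17, 14, 11, 16, 11, 7, 9, 5, 2, 9, 14, 7, 17, 4, 7, 17, 19, 7, 12, 5, 4, -8]
214 [3, 21, 15, 18, 11, 102, 99, 96, 93, 96, 97, 87, 97, 104, 6, 10, 3, 16, 9, 9, 6, 15, 7, 9, 10, 11, 14, 4, 12, 10, 5, 11, 6, -3, -3]
217 [10, 14, 1, 8, 91, 104, 101, 97, 93, 95, 101, 100, 100, 102, 15, 16, 11, 15, 5, 7, 14, 13, 8, 17, 3, 8, 13, 6, 9, 20, 4, 9, 10, -5, -2]
220 [13, 11, 4, 5, 7, 7, 8, 75, 83, 84, 4, 5, 9, 14, 8, 12, 7, 10, 8, 2, 11, 8, 6, 1, 4, 3, 9, 9, 11, 10, 14, 14, 2, -1]
223 [8, 4, 7, 3, 6, 3, 9, 82, 79, 82, 12, 10, 14, 7, 9, 1, 5, 8, 5, 6, 11, 11, 12, 7, 6, 11, 4, 19, 12, 
[... 2509 characters left out ...]
2, 56, 53, 63, 62, 58, 63, 11, 18, 15, 4, 10, 7, 10, 8, 4, 3, 1]
283 [10, 11, 12, 3, 6, 7, 14, 6, 56, 66, 58, 61, 65, 55, 53, 61, 63, 60, 57, 57, 67, 62, 60, 63, 3, 8, 15, 9, 8, 3, 13, 7, 0, 0, -7]
286 [14, 12, 12, 2, 13, 7, 17, 9, 8, 10, 9, 4, 14, 8, 16, 6, 11, 11, 10, 12, 2, 14, 12, 11, 11, 5, 10, 5, 4, 15, 9, 4, -2, -4, -1]
289 [4, 9, 1, 17, 6, 2, 7, 5, 15, 2, 7, 6, 14, 7, 11, 4, 12, 12, 5, 2, 10, 11, 2, 6, 13, 14, 9, 11, 11, 5, 10, 0, 4, -4, -6]
292 [12, 15, 13, 32, 13, 9, 8, 0, 7, 8, 11, 11, 9, 6, 8, 1, 9, 13, 12, 8, 12, 8, 13, 9, 8, 7, 5, 14, 12, 18, 3, 5, 1, 2, -2]
295 [16, 12, 9, 4, 8, 15, 10, 7, 8, 10, 2, 11, 6, 7, 8, 8, 9, 9, 9, 8, 8, 5, 4, -1, 9, 14, -1, 3, -1, 8, 9, -2, -5, 0, 1]
```

```bash
python3 - <<'E'
from h import *
for n,b,bt in (("top",(335,390,200,305),(165,270,215,295)),("scene",(235,320,195,300),(400,515,220,310))):
    c=dict(np.load(n+"0.npz"));uv,p=cloud(c,*b)
    hd=(p[:,2]>88)&(p[:,0]>535);q=p[hd];print(n,"head n",hd.sum(),q.mean(0).round(1),np.median(q[:,2]).round(1),"px",uv[hd].mean(0), at_z(c,[uv[hd].mean(0)],np.median(q[:,2])).round(1), "ext",np.percentile(q[:,:2],[2,98],axis=0).round(1).tolist())
    e=(p[:,2]>72)&(p[:,0]<455)&(p[:,0]>405);q=p[e];print("ring",e.sum(),q.mean(0).round(1),"range",np.percentile(q,[2,98],axis=0).round(1).tolist())
    e=(abs(p[:,2]-11)<5)&(p[:,0]<620);
    jaw=(p[:,2]>45)&(p[:,0]<406);print("jaw",p[jaw].mean(0).round(1),np.percentile(p[jaw],[2,98],axis=0).round(1).tolist())
    an=(p[:,2]>45)&(p[:,0]>448)&(p[:,0]<466);print("anvil",p[an].mean(0).round(1),np.percentile(p[an],[2,98],axis=0).round(1).tolist())
    uv,p=cloud(c,*bt);m=p[:,2]>18;q=p[m];r=cv2.minAreaRect(q[:,:2].astype(np.float32));print("tray rim rect",r)
s=cv2.imread("pics/scene0.png");t=cv2.imread("pics/top0.png")
a=cv2.resize(t[215:295,170:260],None,fx=4.4,fy=4.4,interpolation=cv2.INTER_CUBIC)
b=cv2.resize(s[225:310,405:510],None,fx=3.8,fy=3.8,interpolation=cv2.INTER_CUBIC)
h=max(a.shape[0],b.shape[0]);a=cv2.copyMakeBorder(a,0,h-a.shape[0],0,0,0);b=cv2.copyMakeBorder(b,0,h-b.shape[0],0,0,0)
o=np.hstack([a,b]);print(o.shape);cv2.imwrite("pics/tray1.png",o)
E
```

```text
top head n 74 [ 570.1 -100.2   98. ] 97.5 px [353.58108108 214.91891892] [[ 570.2 -100.2   97.5]] ext [[558.5, -112.6], [582.5, -87.7]]
ring 47 [ 432.  -125.1   89.1] range [[427.3, -141.0, 73.1], [439.6, -109.9, 99.4]]
jaw [ 391.9 -125.3   59.6] [[383.3, -146.0, 51.6], [400.6, -104.6, 66.7]]
anvil [ 455.3 -122.7   55.5] [[448.1, -145.6, 47.4], [463.9, -97.9, 69.0]]
tray rim rect ((447.1923522949219, 318.9391784667969), (210.1463623046875, 160.6123046875), 73.5486068725586)
scene head n 123 [ 573.1 -102.3   98.9] 99.1 px [275.97560976 256.15447154] [[ 573.3 -102.2   99.1]] ext [[559.5, -114.7], [584.7, -90.0]]
ring 95 [ 434.9 -127.6   85.1] range [[430.0, -141.9, 72.3], [438.7, -113.3, 96.7]]
jaw [ 393.3 -124.5   59.1] [[382.1, -149.5, 48.0], [402.7, -107.1, 63.8]]
anvil [ 457.1 -127.7   56.3] [[448.2, -149.3, 45.7], [465.1, -100.4, 66.5]]
tray rim rect ((397.7861328125, 313.45147705078125), (170.2853240966797, 260.4192199707031), 71.78043365478516)
(352, 795, 3)
```

View pics/tray1.png

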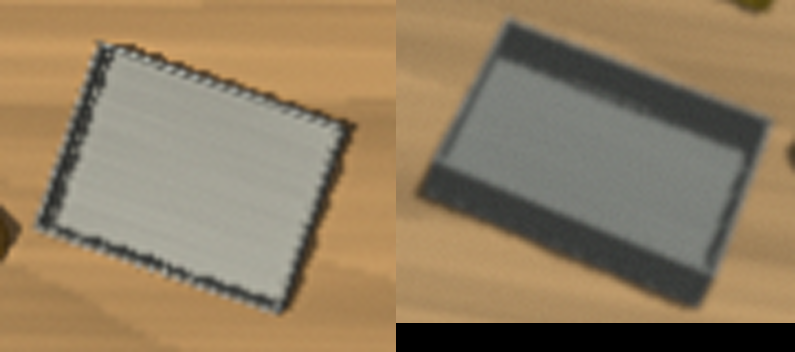

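```bash
python3 - <<'E'
from h import *
from scipy.spatial.transform import Rotation as R
from cell import manip
s=manip.read_state();r=R.from_euler('xyz',s["eef_rot"]);print(r.as_matrix().round(3))
c=dict(np.load("top0.npz"))
q=at_z(c,np.array([(103,45),(352,125),(283,310),(40,228)])/4.4+[170-.4,215-.4],35);print(q.round(1),q.mean(0))
print([np.linalg.norm(q[i]-q[(i+1)%4]).round(1) for i in range(4)])
cs=dict(np.load("scene0.npz"))
q2=at_z(cs,np.array([(511-396,20),(768-396,122),(700-396,305),(420-396,190)])/3.8+[405-.4,225-.4],np.array([35,35,0,0]))if 0 else np.vstack([at_z(cs,[np.array(a)/3.8+[404.6,224.6]],z)[0] for a,z in [((511-396,20),35),((768-396,122),35),((705-396,270),35),((437-396,162),35)]])
print(q2.round(1),q2.mean(0))
E
```

```text
[[-0.     0.268  0.963]
 [-0.001  0.963 -0.268]
 [-1.    -0.001 -0.   ]]
[[539.5 354.1  35. ]
 [490.7 190.1  35. ]
 [370.4 231.6  35. ]
 [419.7 391.6  35. ]] [455.09705564 291.87208656  35.        ]
[np.float64(171.1), np.float64(127.3), np.float64(167.4), np.float64(125.5)]
[[372.4 236.1  35. ]
 [425.5 389.9  35. ]
 [542.  348.3  35. ]
 [494.6 196.3  35. ]] [458.66578613 292.63038313  35.        ]
```

Emit:
{"op": "jog_arm", "data": {
  "series": [0,0,0.05,0.04,-0.06,0,-1,0,0,0.1,0.08,-0.12,0,-1,0,0,0.14,0.12,-0.18,0,-1,0,0,0.18,0.155,-0.23,0,-1,0,0,0.22,0.19,-0.28,0,-1,0,0,0.25,0.225,-0.335,0,-1,0,0,0.28,0.26,-0.385,0,-1,0,0,0.28,0.295,-0.44,0,-1,0,0,0.28,0.33,-0.49,0,-1,0,0,0.28,0.365,-0.54,0,-1,0,0,0.28,0.395,-0.59,-0.01,-1,0,0,0.28,0.424,-0.631,-0.03,-1,0,0,0.28,0.424,-0.631,-0.044,-1,0,0,0.28,0.424,-0.631,-0.044,-1,0,0,0.28,0.424,-0.631,-0.044,-1],
  "squeeze": 10
}}

```text
clock: 1.98
eef_pos: [571.4, -100.0, 181.2]
eef_rot: [-0.043, 1.57, -0.034]
wrist_force: [-0.4, -0.4, 0.7]
finger_gap: 0.5
```

```bash
python3 - <<'E'
from cell import manip
import cv2,numpy as np
s=manip.read_state();print({k:np.round(v,3) for k,v in s.items()})
o=[]
for n,b in(("scene",(225,140,335,300)),("top",(320,150,410,300))):
    c=manip.camera(n);i=c["color"][b[1]:b[3],b[0]:b[2]];o.append(cv2.resize(i,(int(580*i.shape[1]/i.shape[0]),580),interpolation=cv2.INTER_CUBIC))
cv2.imwrite("pics/over.png",np.hstack(o))
E
```

```text
{'clock': np.float64(1.975), 'joints': array([-0.236,  0.403,  1.485,  0.   ,  1.253, -1.817]), 'qd': array([ 0.005, -0.014, -0.005, -0.001, -0.001, -0.002]), 'effort': array([-9.2200e-01, -5.6170e+01, -3.3781e+01, -5.2000e-02,  4.0000e-02,
       -3.0000e-03]), 'eef_pos': array([ 571.422, -100.036,  181.223]), 'eef_rot': array([-0.043,  1.57 , -0.034]), 'wrist_force': array([-0.38 , -0.402,  0.71 ]), 'moment': array([ 0.04 , -0.017, -0.035]), 'finger_gap': np.float64(0.49)}
```

View pics/over.png

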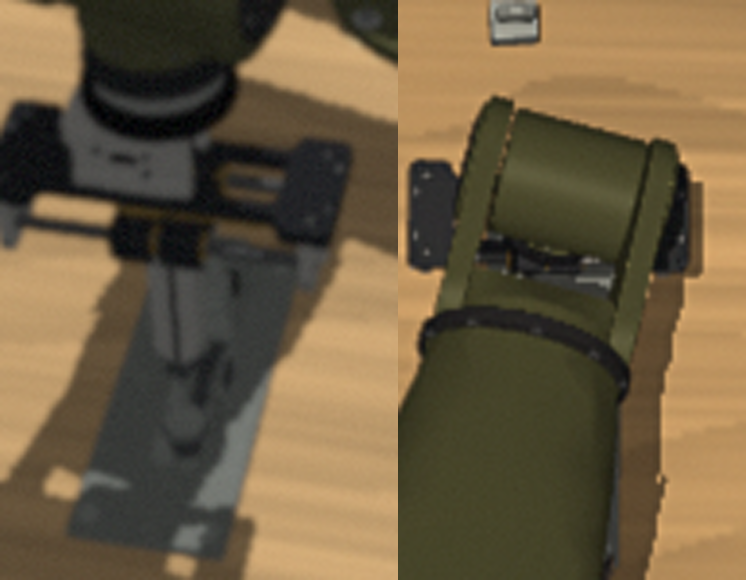

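The scene view shows the shut fingers directly over the thumbscrew head, at about (185,425) in the crop. I'll go down to just above it.

Emit:
{"op": "jog_arm", "data": {
  "series": [0,0,0,0,-0.001,-0.02,-1,0,0,0,0,-0.001,-0.04,-1,0,0,0,0,-0.001,-0.05,-1,0,0,0,0,-0.001,-0.054,-1,0,0,0,0,-0.001,-0.054,-1,0,0,0,0,-0.001,-0.054,-1]
}}

```text
clock: 2.82
eef_pos: [571.9, -102.2, 127.1]
eef_rot: [-0.241, 1.57, -0.233]
wrist_force: [-0.5, 0.7, -0.4]
finger_gap: 0.8
```

Emit:
{"op": "jog_arm", "data": {
  "series": [0,0,0,0,0,-0.001,-1,0,0,0,0,0,-0.002,-1,0,0,0,0,0,-0.003,-1,0,0,0,0,0,-0.004,-1,0,0,0,0,0,-0.004,-1]
}}

```text
clock: 3.45
eef_pos: [571.6, -102.2, 122.3]
eef_rot: [2.926, 1.571, 2.935]
wrist_force: [0.7, -0.5, 0.6]
finger_gap: 0.4
```

Emit:
{"op": "jog_arm", "data": {
  "series": [0,0,0,0,0,-0.001,-1,0,0,0,0,0,-0.002,-1,0,0,0,0,0,-0.003,-1,0,0,0,0,0,-0.003,-1]
}}

```text
clock: 3.95
eef_pos: [571.6, -102.2, 119.4]
eef_rot: [2.947, 1.571, 2.955]
wrist_force: [0.1, -0.1, 0.2]
finger_gap: 0.3
```

Emit:
{"op": "jog_arm", "data": {
  "series": [0,0,0,0,0,-0.001,-1,0,0,0,0,0,-0.002,-1,0,0,0,0,0,-0.002,-1]
}}

```text
clock: 4.32
eef_pos: [572.1, -102.2, 117.9]
eef_rot: [-0.153, 1.569, -0.144]
wrist_force: [2.2, -0.1, 2.6]
finger_gap: 0.3
```

Emit:
{"op": "jog_arm", "data": {
  "series": [0,0,0,0,0,-0.001,-1,0,0,0,0,0,-0.002,-1,0,0,0,0,0,-0.002,-1]
}}

```text
clock: 4.7
eef_pos: [572.4, -102.2, 116.1]
eef_rot: [-0.156, 1.568, -0.148]
wrist_force: [4.2, -0.3, 5.2]
finger_gap: 0.2
```

Emit:
{"op": "jog_arm", "data": {
  "series": [0,0,0,0,0,-0.001,-1,0,0,0,0,0,-0.002,-1,0,0,0,0,0,-0.002,-1]
}}

```text
clock: 5.08
eef_pos: [572.9, -102.3, 114.7]
eef_rot: [-0.157, 1.567, -0.149]
wrist_force: [5.4, 1.2, 8.9]
finger_gap: 0.7
```

Contact came at a TCP height of about 118. The head swings outward (+x) as the tail goes down, so I'll follow that arc to keep the side force low.

Emit:
{"op": "jog_arm", "data": {
  "series": [0,0,0,0.001,0,0,-1,0,0,0,0.0018,0,0,-1,0,0,0,0.0022,0,-0.001,-1,0,0,0,0.0022,0,-0.001,-1]
}}

```text
clock: 5.58
eef_pos: [574.1, -102.2, 112.8]
eef_rot: [-0.235, 1.57, -0.226]
wrist_force: [1.0, 1.2, 4.3]
finger_gap: 0.1
```

Emit:
{"op": "jog_arm", "data": {
  "series": [0,0,0,0.0005,0,-0.001,-1,0,0,0,0.0008,0,-0.002,-1,0,0,0,0.0008,0,-0.002,-1]
}}

```text
clock: 5.95
eef_pos: [574.9, -102.3, 110.9]
eef_rot: [-0.26, 1.57, -0.252]
wrist_force: [0.2, -0.1, 7.7]
finger_gap: -0.0
```

Emit:
{"op": "jog_arm", "data": {
  "series": [0,0,0,0.0003,0,-0.001,-1,0,0,0,0.0006,0,-0.002,-1,0,0,0,0.0006,0,-0.002,-1]
}}

```text
clock: 6.32
eef_pos: [575.6, -102.2, 109.1]
eef_rot: [-0.252, 1.57, -0.244]
wrist_force: [0.6, 1.3, 8.6]
finger_gap: 0.4
```

```bash
cat > look.py <<'E'
import sys,cv2,numpy as np
from cell import manip
s=manip.read_state();print(s["clock"],s["eef_pos"].round(1),s["wrist_force"].round(1))
a=[int(x) for x in sys.argv[2:]];o=[]
for k,n in enumerate(("scene","top")):
    b=a[4*k:4*k+4]
    if not b: continue
    c=manip.camera(n);np.savez(n+"_l.npz",**c);i=c["color"][b[1]:b[3],b[0]:b[2]];f=min(580/i.shape[0],395/i.shape[1])
    i=cv2.resize(i,None,fx=f,fy=f,interpolation=cv2.INTER_CUBIC);o.append(cv2.copyMakeBorder(i,0,580-i.shape[0],0,0,0))
cv2.imwrite("pics/"+sys.argv[1]+".png",np.hstack(o))
E
python3 look.py press1 235 195 315 300 325 200 395 305
```

```text
6.325 [ 575.6 -102.2  109.1] [0.6 1.3 8.6]
```

View pics/press1.png

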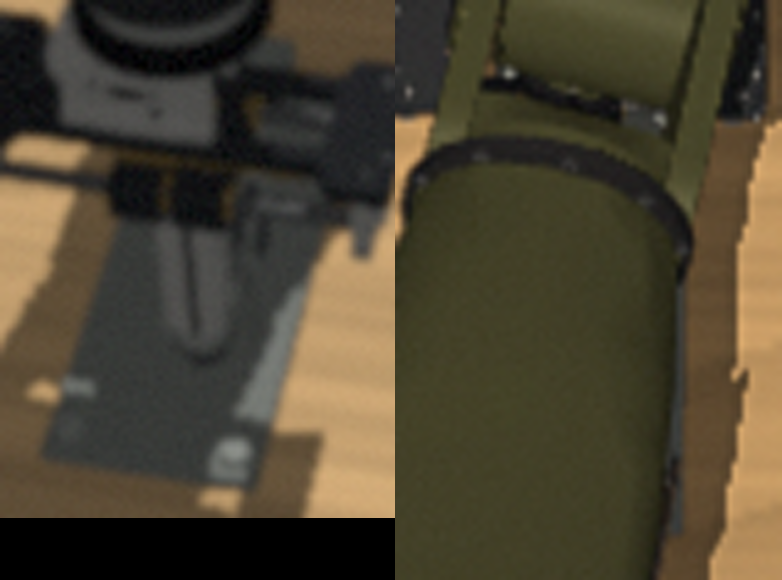

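The picture shows the fingers pressing the head at about (200,345) in the left crop. The jaw is hidden by the arm. I'll press about 1 mm further and hold for the jaw's run.

Emit:
{"op": "jog_arm", "data": {
  "series": [0,0,0,0.0002,0,-0.0006,-1,0,0,0,0.0003,0,-0.0012,-1,0,0,0,0.0003,0,-0.0012,-1,0,0,0,0.0003,0,-0.0012,-1]
}}

```text
clock: 6.92
eef_pos: [575.9, -102.3, 108.4]
eef_rot: [-0.296, 1.57, -0.287]
wrist_force: [-2.2, 0.7, 13.2]
finger_gap: 0.4
```

Emit:
{"op": "jog_arm", "data": {
  "series": [0,0,0,0,0,0,-1,0,0,0,0,0,0,-1,0,0,0,0,0,0,-1,0,0,0,0,0,0,-1,0,0,0,0,0,0,-1,0,0,0,0,0,0,-1,0,0,0,0,0,0,-1,0,0,0,0,0,0,-1,0,0,0,0,0,0,-1,0,0,0,0,0,0,-1,0,0,0,0,0,0,-1,0,0,0,0,0,0,-1,0,0,0,0,0,0,-1,0,0,0,0,0,0,-1,0,0,0,0,0,0,-1,0,0,0,0,0,0,-1,0,0,0,0,0,0,-1,0,0,0,0,0,0,-1,0,0,0,0,0,0,-1,0,0,0,0,0,0,-1]
}}

```text
clock: 9.43
eef_pos: [575.9, -102.3, 108.4]
eef_rot: [-0.302, 1.57, -0.293]
wrist_force: [-2.7, 0.7, 13.8]
finger_gap: 0.8
```

```bash
python3 look.py press2 235 150 345 300 325 200 395 305
```

```text
9.425 [ 575.9 -102.3  108.4] [-2.7  0.7 13.8]
```

View pics/press2.png

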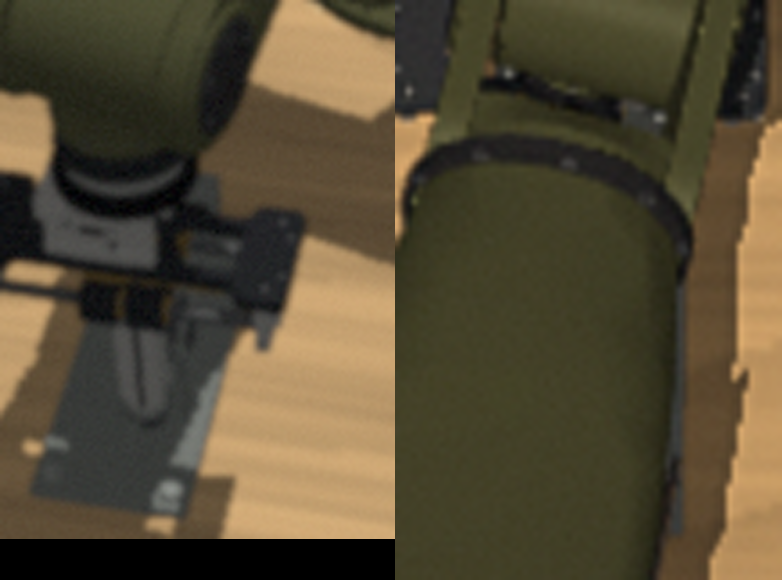

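The force rose to 13.8 N, which means the hard stop. That is below the 20 N limit, and it has held for about 3 s. I'll hold a bit longer, then lift straight up and back away.

Emit:
{"op": "jog_arm", "data": {
  "series": [0,0,0,0,0,0,-1,0,0,0,0,0,0,-1,0,0,0,0,0,0,-1,0,0,0,0,0,0,-1,0,0,0,0,0,0,-1,0,0,0,0,0,0,-1,0,0,0,0,0,0,-1,0,0,0,0,0,0,-1,0,0,0,-0.004,0,0.011,-1,0,0,0,-0.004,0,0.04,-1,0,0,0,-0.004,0,0.09,-1,0,0,0,-0.004,0.06,0.12,0,0,0,0,-0.004,0.12,0.12,0.5,0,0,0,-0.004,0.18,0.12,0.5,0,0,0,-0.004,0.24,0.12,0.5,0,0,0,-0.004,0.26,0.12,0.5,0,0,0,-0.004,0.26,0.12,0.5]
}}

```text
clock: 11.65
eef_pos: [571.3, 158.1, 226.9]
eef_rot: [-2.676, 1.57, -2.666]
wrist_force: [-1.1, 0.7, -0.2]
finger_gap: 57.3
```

```bash
python3 look.py free 235 195 315 300 325 200 395 305
```

```text
11.65 [571.3 158.1 226.9] [-1.1  0.7 -0.2]
```

View pics/free.png

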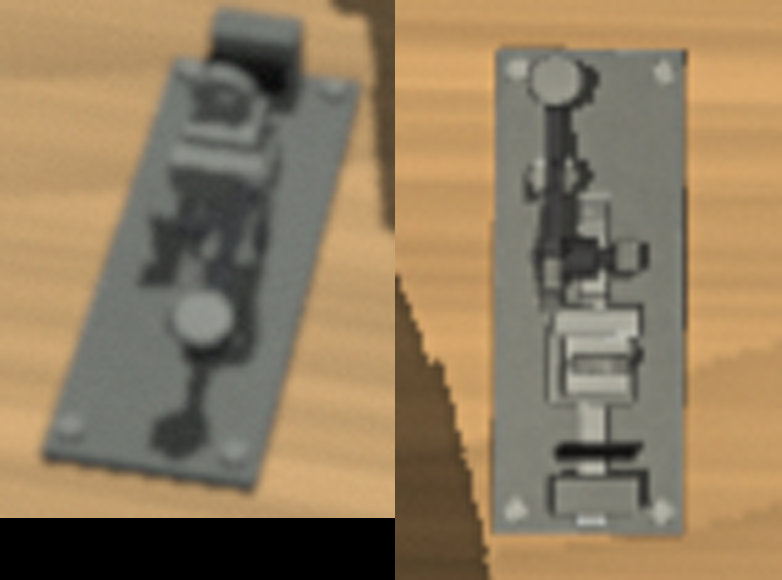

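The top crop shows the jaw moved from image row 280.4 to 289.7, about 26 mm, so it is fully back. The fitting is still standing on its bed at about (362.5,266). I'll measure the ring more finely.

```bash
python3 - <<'E'
from h import *
t=dict(np.load("top_l.npz"));s=dict(np.load("scene_l.npz"))
a=cv2.resize(t["color"][250:295,340:385],None,fx=8.8,fy=8.8,interpolation=cv2.INTER_CUBIC)
b=cv2.resize(s["color"][195:240,260:305],None,fx=8.8,fy=8.8,interpolation=cv2.INTER_CUBIC)
cv2.imwrite("pics/ring.png",np.hstack([a,b]))
for n,c,bx in(("top",t,(335,390,200,305)),("scene",s,(235,320,195,300))):
    uv,p=cloud(c,*bx)
    e=(p[:,2]>72)&(p[:,0]<455)&(p[:,0]>405);q=p[e];print(n,"ring",q.mean(0).round(1),np.percentile(q,[3,97],axis=0).round(1).tolist())
    f=(abs(p[:,2]-64)<6)&(p[:,0]<447)&(p[:,0]>405);print("foot",p[f].mean(0).round(1),np.percentile(p[f],[3,97],axis=0).round(1).tolist())
    jaw=(p[:,2]>45)&(p[:,0]<385);print("jaw",p[jaw].mean(0).round(1))
E
```

```text
top ring [ 431.8 -125.1   88.1] [[427.4, -140.9, 74.9], [436.1, -110.6, 96.9]]
foot [ 429.8 -126.2   63.2] [[417.1, -142.6, 58.3], [445.1, -109.0, 68.9]]
jaw [ 366.5 -125.4   58.7]
scene ring [ 434.7 -127.4   84.9] [[430.1, -141.9, 72.4], [438.2, -113.7, 95.4]]
foot [ 436.9 -126.3   63.6] [[418.1, -143.4, 59.4], [446.3, -111.6, 68.9]]
jaw [ 370.1 -127.1   58.2]
```

View pics/ring.png

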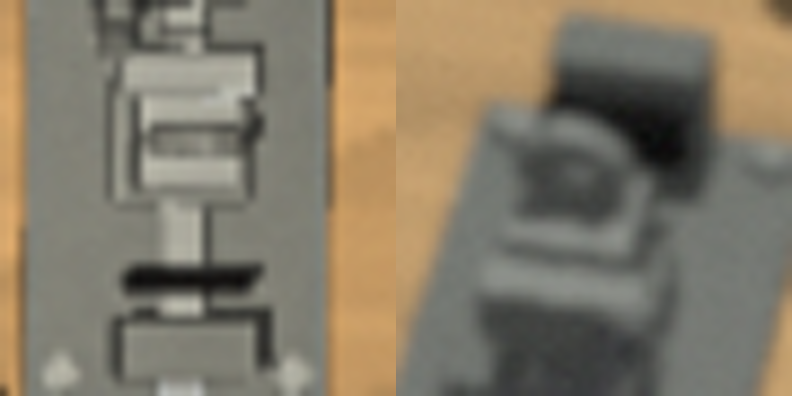

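The enlarged crop shows that the ring's width lies across the clamp: horizontal in the top crop from (148,140) to (243,138), and face-on in the scene view. The depth agrees, with 32 mm along world y and about 10 mm along world x. That differs from "x along the clamp" in the text. I'll go by the images and pinch the thin direction, along world x, which needs a quarter turn of the tool. Ring centre is about (432,-126).

Emit:
{"op": "jog_arm", "data": {
  "series": [0,0,-0.17,-0.015,-0.03,0,0.06,0,0,-0.34,-0.03,-0.06,0,0.06,0,0,-0.51,-0.045,-0.09,0,0.06,0,0,-0.68,-0.06,-0.12,0,0.06,0,0,-0.85,-0.075,-0.15,0,0.06,0,0,-1.02,-0.09,-0.18,0,0.06,0,0,-1.19,-0.105,-0.21,0,0.06,0,0,-1.36,-0.12,-0.245,0,0.06,0,0,-1.5,-0.139,-0.284,0,0.06,0,0,-1.571,-0.139,-0.284,-0.03,0.06,0,0,-1.571,-0.139,-0.284,-0.06,0.06,0,0,-1.571,-0.139,-0.284,-0.09,0.06,0,0,-1.571,-0.139,-0.284,-0.09,0.06,0,0,-1.571,-0.139,-0.284,-0.09,0.06]
}}

```text
clock: 13.5
eef_pos: [432.7, -127.0, 138.4]
eef_rot: [1.128, 1.57, -0.436]
wrist_force: [-0.5, 0.2, 0.5]
finger_gap: 49.8
```

```bash
python3 - <<'E'
from cell import manip
from scipy.spatial.transform import Rotation as R
s=manip.read_state();print(R.from_euler('xyz',s["eef_rot"]).as_matrix().round(3),s["eef_pos"],s["joints"].round(2))
E
python3 look.py pre 235 130 335 280 325 200 395 305
```

```text
[[ 0.001  1.     0.007]
 [-0.001  0.007 -1.   ]
 [-1.     0.001  0.001]] [ 432.7106916  -127.03475999  138.43070188] [-0.37  0.18  1.89 -0.    1.07 -0.37]
13.5 [ 432.7 -127.   138.4] [-0.5  0.2  0.5]
```

View pics/pre.png

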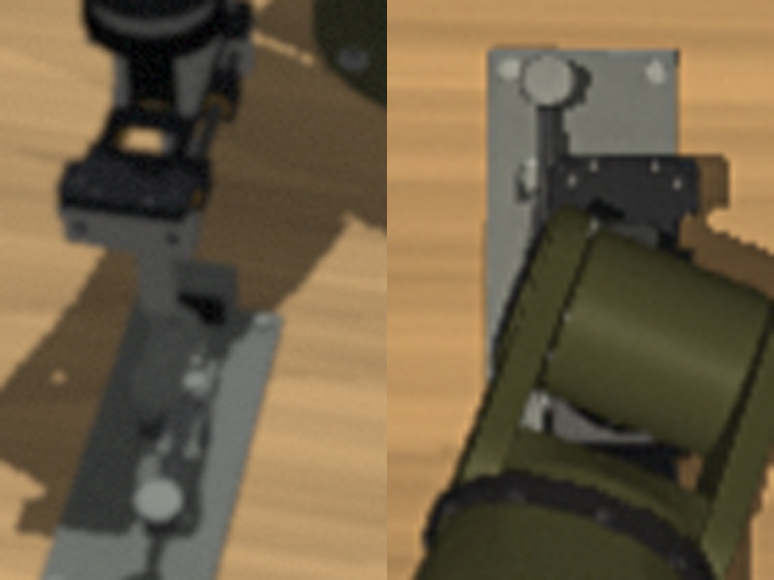

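The gripper is over the ring with the jaws along the clamp, and its near finger shows at (160,275) in the left crop. Going down and closing.

Emit:
{"op": "jog_arm", "data": {
  "series": [0,0,0,0,0.001,-0.02,0.06,0,0,0,0,0.001,-0.035,0.06,0,0,0,0,0.001,-0.045,0.06,0,0,0,0,0.001,-0.05,0.06,0,0,0,0,0.001,-0.051,0.06,0,0,0,0,0.001,-0.051,0.06]
}}

```text
clock: 14.35
eef_pos: [432.7, -125.3, 86.5]
eef_rot: [1.185, 1.57, -0.377]
wrist_force: [-1.3, -0.8, -0.1]
finger_gap: 49.9
```

Emit:
{"op": "jog_arm", "data": {
  "series": [0,0,0,0,0,0,-0.3,0,0,0,0,0,0,-0.6,0,0,0,0,0,0,-0.7,0,0,0,0,0,0,-0.75,0,0,0,0,0,0,-0.8,0,0,0,0,0,0,-1,0,0,0,0,0,0,-1,0,0,0,0,0,0,-1,0,0,0,0,0,0,-1],
  "squeeze": 25
}}

```text
clock: 15.48
eef_pos: [432.5, -125.2, 86.2]
eef_rot: [-2.028, 1.571, 2.693]
wrist_force: [-0.8, 0.6, 0.3]
finger_gap: 9.9
```

The gap is 9.9 mm, the ring's thickness. Lifting.

Emit:
{"op": "jog_arm", "data": {
  "series": [0,0,0,0,0,0.003,-1,0,0,0,0,0,0.008,-1,0,0,0,0,0,0.015,-1,0,0,0,0,0,0.025,-1,0,0,0,0,0,0.04,-1,0,0,0,0,0,0.06,-1,0,0,0,0,0,0.08,-1,0,0,0,0,0,0.1,-1,0,0,0,0,0,0.12,-1,0,0,0,0,0,0.12,-1,0,0,0,0,0,0.12,-1]
}}

```text
clock: 16.85
eef_pos: [432.3, -125.1, 205.8]
eef_rot: [-1.927, 1.57, 2.793]
wrist_force: [0.2, -0.0, -2.6]
finger_gap: 9.9
```

```bash
python3 look.py lift 235 110 335 260 325 200 395 305
```

```text
16.85 [ 432.3 -125.1  205.8] [ 0.2 -0.  -2.6]
```

View pics/lift.png

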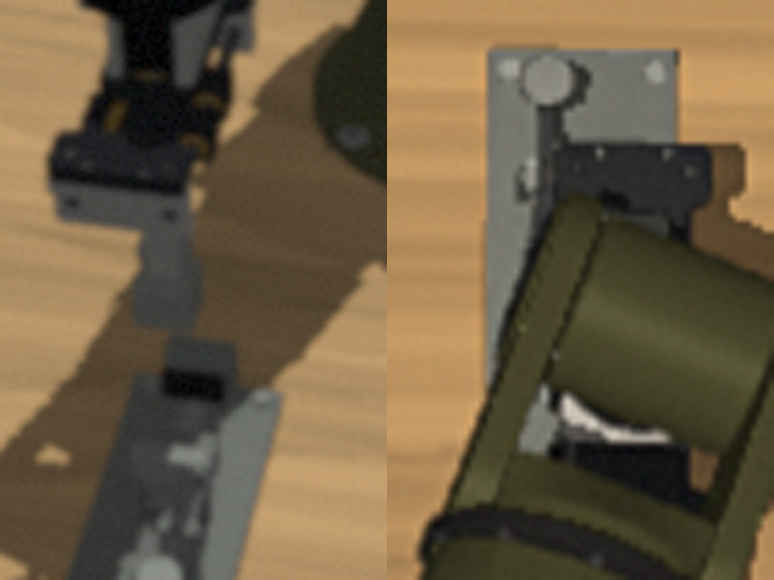

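The fitting hangs in the gripper at (165,300) in the left crop. The gap is still 9.9 mm and the weight reads about 2.6 N. Carrying it to the tray centre at (457,292).

Emit:
{"op": "jog_arm", "data": {
  "series": [0,0,0,0.001,0.012,0,-1,0,0,0,0.003,0.035,0,-1,0,0,0,0.005,0.065,0,-1,0,0,0,0.007,0.1,0,-1,0,0,0,0.009,0.135,0,-1,0,0,0,0.011,0.17,0,-1,0,0,0,0.013,0.205,0,-1,0,0,0,0.015,0.24,0,-1,0,0,0,0.017,0.275,0,-1,0,0,0,0.019,0.31,0,-1,0,0,0,0.021,0.345,0,-1,0,0,0,0.023,0.375,0,-1,0,0,0,0.024,0.398,0,-1,0,0,0,0.025,0.412,0,-1,0,0,0,0.025,0.417,0,-1,0,0,0,0.025,0.417,-0.02,-1,0,0,0,0.025,0.417,-0.045,-1,0,0,0,0.025,0.417,-0.07,-1,0,0,0,0.025,0.417,-0.08,-1,0,0,0,0.025,0.417,-0.08,-1]
}}

```text
clock: 19.45
eef_pos: [457.6, 291.5, 126.2]
eef_rot: [-1.049, 1.57, -2.612]
wrist_force: [0.3, -0.1, -2.2]
finger_gap: 9.4
```

```bash
python3 look.py overtray 380 150 540 320 160 200 280 300
```

```text
19.45 [457.6 291.5 126.2] [ 0.3 -0.1 -2.2]
```

View pics/overtray.png

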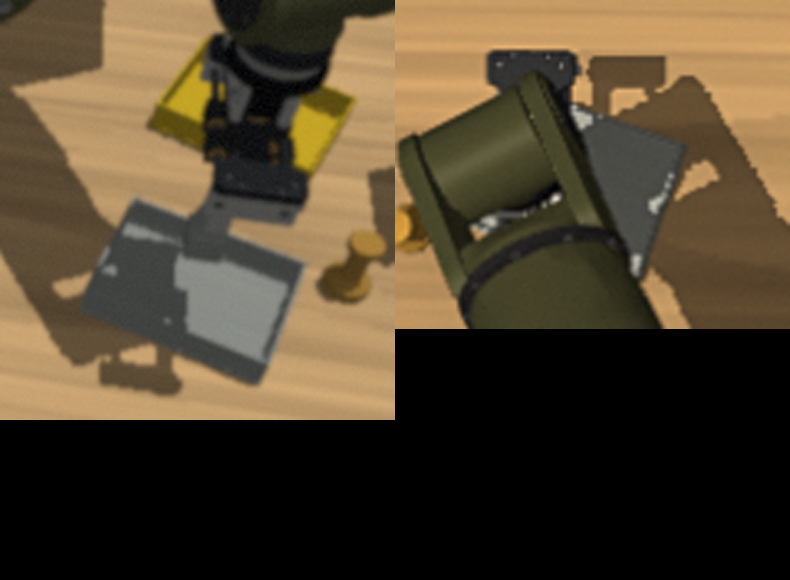

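The fitting is over the steel tray at (205,240) in the left crop. Lowering, then feeling for the floor.

Emit:
{"op": "jog_arm", "data": {
  "series": [0,0,0,0,0,-0.02,-1,0,0,0,0,0,-0.04,-1,0,0,0,0,0,-0.055,-1,0,0,0,0,0,-0.063,-1,0,0,0,0,0,-0.067,-1,0,0,0,0,0,-0.067,-1,0,0,0,0,0,-0.067,-1]
}}

```text
clock: 20.42
eef_pos: [457.8, 291.9, 59.7]
eef_rot: [2.061, 1.57, 0.498]
wrist_force: [0.4, -0.8, -3.1]
finger_gap: 9.6
```

Emit:
{"op": "jog_arm", "data": {
  "series": [0,0,0,0,0,-0.0005,-1,0,0,0,0,0,-0.001,-1,0,0,0,0,0,-0.001,-1]
}}

```text
clock: 20.8
eef_pos: [457.6, 291.8, 58.3]
eef_rot: [2.093, 1.571, 0.53]
wrist_force: [0.6, -0.4, -2.8]
finger_gap: 9.2
```

Emit:
{"op": "jog_arm", "data": {
  "series": [0,0,0,0,0,-0.0005,-1,0,0,0,0,0,-0.001,-1,0,0,0,0,0,-0.001,-1]
}}

```text
clock: 21.18
eef_pos: [457.5, 291.8, 57.2]
eef_rot: [-1.306, 1.571, -2.869]
wrist_force: [0.2, 0.7, -2.6]
finger_gap: 9.4
```

Emit:
{"op": "jog_arm", "data": {
  "series": [0,0,0,0,0,-0.0005,-1,0,0,0,0,0,-0.001,-1,0,0,0,0,0,-0.001,-1]
}}

```text
clock: 21.55
eef_pos: [457.5, 291.8, 56.2]
eef_rot: [-0.995, 1.571, -2.558]
wrist_force: [-0.5, -0.3, -2.9]
finger_gap: 9.6
```

Emit:
{"op": "jog_arm", "data": {
  "series": [0,0,0,0,0,-0.0005,-1,0,0,0,0,0,-0.001,-1,0,0,0,0,0,-0.001,-1]
}}

```text
clock: 21.92
eef_pos: [457.6, 291.8, 55.2]
eef_rot: [2.457, 1.571, 0.894]
wrist_force: [0.5, -0.1, -2.4]
finger_gap: 9.5
```

Emit:
{"op": "jog_arm", "data": {
  "series": [0,0,0,0,0,-0.0003,-1,0,0,0,0,0,-0.0006,-1,0,0,0,0,0,-0.0006,-1]
}}

```text
clock: 22.3
eef_pos: [457.6, 291.9, 55.2]
eef_rot: [2.079, 1.57, 0.516]
wrist_force: [-3.0, -1.7, 6.5]
finger_gap: 9.6
```

Contact with the floor at TCP height 55.2, as predicted. Releasing slowly, then going straight up.

Emit:
{"op": "jog_arm", "data": {
  "series": [0,0,0,0,0,0.0004,-1,0,0,0,0,0,0.0004,-0.75,0,0,0,0,0,0.0004,-0.7,0,0,0,0,0,0.0004,-0.6,0,0,0,0,0,0.0004,-0.4,0,0,0,0,0,0.0004,-0.2,0,0,0,0,0,0.0004,-0.2,0,0,0,0,0,0.01,-0.2,0,0,0,0,0,0.03,-0.2,0,0,0,0,0,0.06,-0.2,0,0,0,0,0,0.1,-0.2,0,0,0,0,0,0.15,-0.2,0,0,0,0,-0.04,0.17,-0.2,0,0,0,0,-0.1,0.17,-0.2,0,0,0,0,-0.16,0.17,-0.2,0,0,0,0,-0.2,0.17,-0.2,0,0,0,0,-0.2,0.17,-0.2],
  "squeeze": 5
}}

```text
clock: 24.42
eef_pos: [457.6, 89.9, 225.5]
eef_rot: [1.553, 1.57, -0.013]
wrist_force: [0.2, 0.2, 0.6]
finger_gap: 38.1
```

```bash
python3 look.py done 380 150 540 320 160 200 280 300; python3 - <<'E'
import numpy as np,cv2
for n in("scene","top"): cv2.imwrite(f"pics/{n}_end.png",np.load(n+"_l.npz")["color"])
E
```

```text
24.425 [457.6  89.9 225.5] [0.2 0.2 0.6]
```

View pics/done.png

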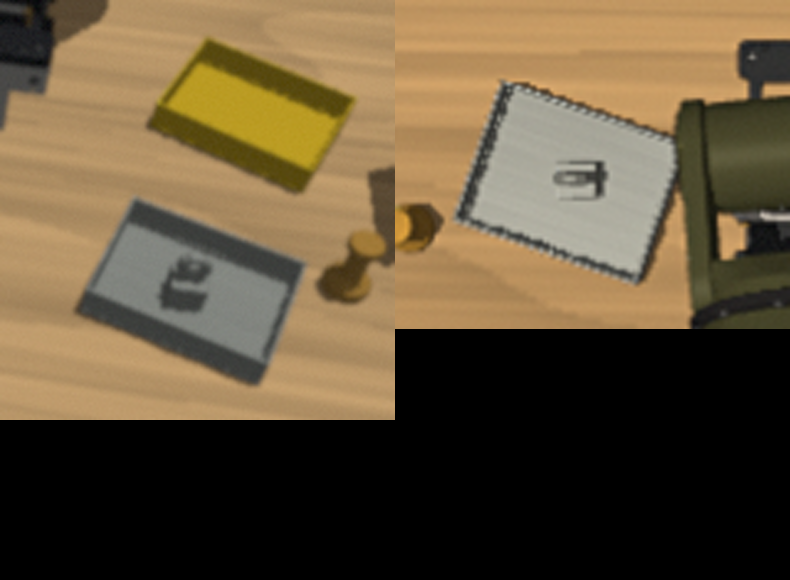

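View pics/scene_end.png

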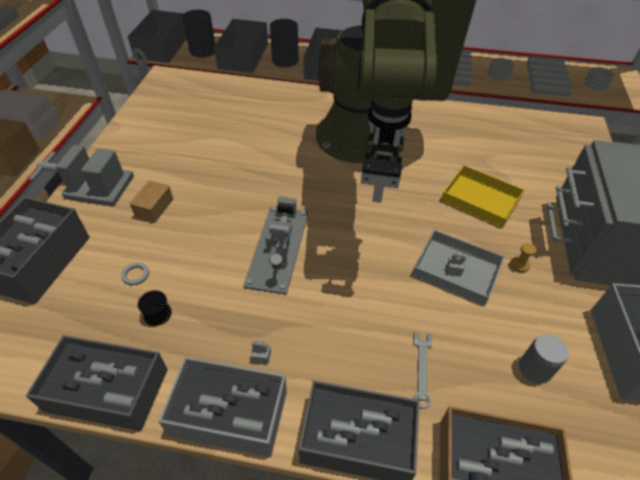

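The fitting stands in the steel tray at scene (456,262), and the top view shows its ring edge-on. The bystanders are where they were. I'll check its height by depth, then hand in.

```bash
python3 - <<'E'
from h import *
for n,b in(("scene",(440,475,245,285)),("top",(200,235,240,270))):
    c=dict(np.load(n+"_l.npz"));uv,p=cloud(c,*b);m=(np.hypot(p[:,0]-457.6,p[:,1]-292)<30)&(p[:,2]>22);q=p[m]
    print(n,q[:,:2].mean(0).round(1),np.percentile(q[:,2],[50,95,99]).round(1))
from cell import manip
print(manip.sign_off(),manip.read_state()["clock"])
E
```

```text
scene [463.4 286.1] [34.2 62.2 65.1]
top [456.8 288.7] [35.  63.7 67.1]
the job is handed in; nothing more can be done
the job is handed in; nothing more can be done
```

The eye fitting is out of the clamp and standing upright near the middle of the steel tray. I handed the job in at about 24.5 s of robot time.

- **Freeing the jaw:** I pressed the thumbscrew with the shut fingers and felt first contact with its head top about 99 mm above the table. I then pushed to the hard stop and held it there for about 4 s. The highest force I read was about 14 N, though I read it only at the end of each move. Pictures afterwards showed the jaw about 26 mm back, so it is on its back stop.
- **Moving the fitting:** I lifted it by the ring with a 9.9 mm gap between the fingers, then lowered it until I felt the tray floor. The force at touchdown was about 6.5 N. I opened the fingers and moved clear.
- **Last checks:** Depth put the fitting's top at about 62–67 mm, where 65 mm is expected for a fitting standing on the tray floor. The final scene picture shows the spare eye, spanner, can, carton, link, reel, post and yellow tray where they were.

**Where things disagreed:**
- The text says the ring's width lies along the clamp, but both cameras showed it across the clamp. I turned the gripper a quarter turn and pinched the thin side instead.
- An early press step dragged sideways with about 5 N as the tail swung. I moved the tool along with the tail, and that dropped to about 1 N or less, then read up to about 3 N at the hard stop.
- The two cameras differ by about 7 mm on the fitting's final position, mostly because each sees different faces of it.

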